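Set a belt tensioner back for its new belt

ROBOT

A 7-joint arm with a two-finger parallel gripper is mounted at the origin on a cart in front of the work surface, level with it; the furniture and walls round the work are solid. World frame = base frame: x ahead of the robot, y to its left, z up, the work surface at z = 0. Lengths are in mm, angles in degrees, forces in N, time in s.
With the tool pointing down it reaches from about 400 to 925 mm from the base axis. Payload 5.6 kg.
Tool frame: the origin (TCP) lies midway between the tips of the shut fingers; the grasp point (between the pads) lies behind it (ctrl.grip_point_offset is the z of the grasp point in the tool frame, in mm); z points along the fingers, x is the direction in which the jaws open and shut, and the axes are right-handed (so a half turn about z gives the same grasp; the last joint's range is limited). The gripper opens to 85 mm and grips with 20 to 120 N. Pads are 22 mm wide; open, the fingers measure 114 mm over their backs; the gripper's body (76 mm by 85 mm) begins 54 mm behind the grasp point. The pads swing forward as they close: fully open they stand 13 mm farther back than shut.
Start: joints at [72.25, 26.786, -0.665, 91.828, 0.344, 61.387, -3.226], TCP at [171.328, -627.021, 231.29] pointing down, gripper open.
Joint ranges: [-144.91, 144.91], [-17.63, 115.5], [-89.93, 88.59], [15.96, 139.68], [-74.01, 254.01], [8.47, 105.57], [-167.45, 167.45]. Speed limits (degrees/s): [147.25, 147.25, 180, 180, 180, 180, 180].

INTERFACE

Orientations are given as a 3x3 rotation matrix whose columns are the frame's x, y, z axes.
In Python, from rig import ctrl gives the robot as it stands. The module is installed in compiled form; this text tells all that it offers.
- The arm moves only by the tool move_arm, never from a script. Its argument "increments" is a list of rows, each a list of 3 entries, a list of its own where there are three numbers: the gripper's target within -1 to 1 (shut at 1, half-way at 0, fully open at -1), then the shift along the tool's x, y, z scaled (see below), then the turn about the tool's z scaled (see below). A call has 1 to 8 rows; each row shifts and turns the commanded pose from where the row before left it, along the tool's axes as they then stand; what a row does not reach is not made up. The controller multiplies each number of a shift by 0.05 m and each number of a turn by 8 degrees. A row lasts 1/10 s, in which the tool goes at most 50 mm and 8.59 degrees, less where a joint would pass 70% of its speed; a pose out of reach is approached as far as the arm can. A call with a number of a shift or a turn outside -1 to 1 is refused whole. A call with a gripper value outside its range is refused whole. The fingers move at their own pace and stop on an object; "force" is the grip in N (left out, the last holds). Time passes only in rows, so rows that do not move let the fingers close. It gives the time, the measured TCP pose, the force and the opening at its end, in the units of the state.
- ctrl.get_state(): the state, without advancing time (a new reading comes with each control period).
- ctrl.get_image(name): name is "scene" or "top" or "wrist"; returns the picture (420x560x3 uint8, red, green, blue); there is no depth.
- ctrl.calibration(name): a dict with "mtx" (3x3 intrinsics, pixels), "T" (4x4, takes a point from camera to world coordinates); the wrist camera has in their place "tool_from_camera" (4x4, takes a point from camera to tool coordinates, whose origin is the TCP and whose axes are the tool frame's). Camera axes: x right, y up, looking along -z (the intrinsics and any distortion apply to the point x, -y, -z); pixel columns grow to the right and rows downward; lengths in mm; the calibration is good to about 2 mm. A picture is of the moment at which its call begins: read the wrist's pose just before it. calibration takes no time and is no camera call.
- ctrl.sign_off(): hands the job in, once; it reports no verdict.
Trained networks look in the newest picture that a camera, given by its name, has taken for a name from the list of things; names that differ only in an ending like _2 or _b are one class to them, and where a whole thing is asked for, a point or a joint stands for the part that bears it (a point fixed in the world has none). Each returns a list of dicts, best first, with "score" (0 to 1); they miss things now and then, are a little off and sometimes report something else, mostly with a low value. They report only what shows in the picture. A call takes as long as a camera call. They do not tell look-alikes from the thing itself.
- ctrl.spot_in(camera, target): "extent" ([left, top, right, bottom] in pixels, round what is visible of it).
The state is a dict: "time_s": time; "joint_pos": joint angles; "qvel": joint speeds; "tau": joint torques, N m; "tool_pos": TCP position; "orientation": TCP orientation; "wrist_force": force on the tool from outside, world axes, zero at the start; "wrist_torque": the same for the moment, N m; "grip_width": finger opening in mm.
Only numpy, scipy, OpenCV 4.12 (cv2) and the standard library are available. Lean on these libraries where they do the work, as an engineer would, in place of code of your own. Each camera call takes 0.05 s, during which the arm holds its last target.

TASK

Get this belt tensioner ready for its new belt: take the orange idler roller, gripping its soft tyre gently with no more than 20 N, slip it over the pin on the blue tensioner arm until it sits on the shoulder, and let go of it. Then push the arm back (its upright red tab is there for that) until the pawl has clicked in behind the last ratchet tooth, and finish while still holding the arm there, pushed back a little off the pawl but short of the end stop, so that the belt can be hung on safely. Leave everything else on the bench where it stands.

Things in the scene. Friction and masses are not known exactly. Their poses are not given: they have to be found in the camera images.
- roller_center (a point): centre of the loose idler roller: an orange soft-tyred wheel with a steel hub, 48 mm in diameter, 28 mm tall, lying flat on the bench top with its 16 mm bore upright (its z axis); this point is on the axis, half-way up, 14 mm above its underside; 60 to 130 g
- idler_roller: the same loose roller; origin at the centre of its underside, z along the bore
- pin_shoulder (a point): on the arm stands an upright steel pin, 13 mm in diameter with a tapered nose, rising 34 mm above its shoulder (a 25 mm disc), 75 mm from the pivot. This point: pin axis at the shoulder's upper face, 41 mm above the bench top, where the seated roller's underside rests. y along the arm from pivot to tab, z up, +x the way the pin moves when the arm is pushed back
- tab_center (a point): middle of the upright red-dipped tab at the arm's free end, 128 mm from the pivot, 66 mm above the bench top. The tab is 10 mm thick along its x (the way it swings), 26 mm wide along y (along the arm, outwards), from 37 to 84 mm above the bench top. It is pushed on its -x face, towards its +x, round the pivot
- tensioner_arm: the swinging blue-painted arm with pin, red tab and toothed steel sector; upper face of the bar 37 mm above the bench top; origin on the upright pivot axis at bench-top height, y along the arm to the tab, z up
- pivot (a point): the arm's upright pivot axis at the height of the bar's upper face, 37 mm above the bench top; axes are those of the fixed base (a plate on a plywood board, 190x300 mm, 21 mm high). At rest the arm points 25 degrees (0.436 rad) counter-clockwise of the base's y axis, seen from above; at the end stop 23 degrees clockwise of it
- tensioner_swing (a joint): angle of the arm, rad, growing as it is pushed back (clockwise from above): 0 at the rest stop, 0.84 at the end stop. A spring drives it to 0: 3.5 N at the tab at 0, 7 N fully back, some 2 N more while a tooth lifts the pawl. Left alone it is caught by the pawl at 0.20, 0.40 or 0.60, by the last tooth passed; it starts at 0 or 0.20. Held rightly: 0.65 to 0.81
- pawl (a joint): travel of the sprung pawl slider, m, away from the pivot: 0 when dropped in behind a tooth, 0.0045 on top of one. It faces the toothed sector across the pivot from the arm; it drops behind the last tooth as the arm passes 0.61 rad
- spray_can: bystander: green and white spray can with a red cap, 65 mm in diameter, 196 mm tall, origin at its foot; to be left alone
- oil_can: bystander: red oil can with a long spout, 174 mm tall, origin at its foot; to be left alone
- flux_tin: bystander: round blue tin, 77 mm in diameter, 39 mm tall, origin at its foot; to be left alone
- parts_box: bystander: small white and green carton, 85x115x50 mm, origin at its foot; to be left alone
- tape_measure: bystander: yellow pocket tape measure, 68x72x34 mm, origin at its foot; to be left alone
There are look-alikes about, which are no part of the job. Leave any green or turquoise look-alike of the idler_roller alone.

How it is judged (in metres and radians):
On the way, in this order (a step that is already met when the one before it is completed fails the run):
1. the roller sits on the pin's shoulder and has been let go (horizontal distance between idler_roller and pin_shoulder below 0.004 m and distance between idler_roller and pin_shoulder below 0.005 m and angle between idler_roller's own z axis and vertical below 0.1 rad and contact force between the fingers and idler_roller below 0.1 N), for 0.2 s.
2. the arm has been pushed back past the last tooth and the pawl has dropped in behind it (value of joint tensioner_swing above 0.64 rad and value of joint pawl below 0.0015 m), for 0.2 s.
At the end, for the whole second after the job is handed in: Fingers press on the arm (over 2 N) and keep it still between 0.64 rad (off the pawl, which catches it at 0.60) and 0.825 (short of the end stop at 0.84); pawl home within 1.5 mm behind the last tooth; roller untouched, within 5 mm of its seat, upright within 0.1 rad (all of step 1 and all of step 2 and value of joint tensioner_swing below 0.825 rad and velocity of joint tensioner_swing between -0.05 and 0.05 rad/s and contact force between the fingers and tensioner_arm above 2 N); the arm keeps its last pose, push and grip.
It fails at once if the roller's soft tyre is squeezed with more than 25 N by each finger (50 N from both together) (contact force between the fingers and idler_roller above 50 N).
It fails at once if a bystander is moved by more than 30 mm (distance of any of spray_can, oil_can, flux_tin, parts_box, tape_measure from where it was at the start of the episode above 0.03 m).
It also fails if it takes over 54 s, if anything falls off the work surface, if the arm or the gripper's body presses on something with over 40 N, if the wrist force passes 120 N, or if a joint passes its speed limit or range.

## Working session

There is one attempt and no reset: what is moved stays moved. The work goes in short steps, Python scripts to look and compute and a tool call to move; the robot and the scene stay as the last step left them, time stands still between calls to the robot, and variables do not carry over. Pictures are saved under pics/ and viewed, and the job is handed in when it is done.

Besides the shell and the picture viewer there is one more tool, called after "Request:" as name(argument=value, ...) on one line, values as JSON. move_arm: Moves the arm, as the interface text tells. Its arguments: {"type":"object","properties":{"increments":{"type":"array"},"force":{"type":"number"}},"required":["increments"]}

```bash
mkdir -p pics; cat > h.py <<'E'
import numpy as np, cv2
from rig import ctrl
def save(n,im): cv2.imwrite('pics/'+n,cv2.cvtColor(im,cv2.COLOR_RGB2BGR))
E
python3 - <<'E'
from h import *
s=ctrl.get_state(); print(s); print(ctrl.grip_point_offset)
for c in ["scene","top","wrist"]:
    save(c+'0.png',ctrl.get_image(c)); print(c,ctrl.calibration(c))
    for t in ["idler_roller","tensioner_arm","tab_center","pin_shoulder","pivot"]:
        print(t,[(np.round(d['extent']).tolist(),round(d['score'],2)) for d in ctrl.spot_in(c,t)])
E
```

```text
{'time_s': 0.0, 'joint_pos': array([72.24887504, 26.83573672, -0.66527288, 91.87923677,  0.34339322,
       61.3854941 , -3.22496004]), 'qvel': array([ 0.01613401, -0.0528218 ,  0.01173308, -0.0540512 , -0.0383733 ,
        0.01773504,  0.14327353]), 'tau': array([-2.61577861e-04, -5.32383728e+01,  2.11275753e-02, -2.51305121e+01,
        1.13435491e-02,  7.63409247e-03,  1.69603521e-06]), 'tool_pos': array([ 171.18013545, -626.49935773,  230.35346374]), 'orientation': array([[ 2.63616182e-01, -9.64627490e-01, -5.59676780e-04],
       [-9.64626128e-01, -2.63616753e-01,  1.62520442e-03],
       [-1.71525704e-03,  1.11448659e-04, -9.99998523e-01]]), 'wrist_force': array([ 1.21377078, -0.25442524,  0.5884679 ]), 'wrist_torque': array([-0.04805735,  0.00343273, -0.02865973]), 'grip_width': 85.39113799765644}
-18.700000000000003
scene {'mtx': array([[436.81090099,   0.        , 273.07808837],
       [  0.        , 436.81090099, 206.87146367],
       [  0.        ,   0.        ,   1.        ]]), 'T': array([[ 9.76027309e-01,  1.83060953e-01, -1.17725864e-01,
         3.66883665e+02],
     
[... 1549 characters left out ...]
211.0], 0.72), ([241.0, 212.0, 297.0, 230.0], 0.69)]
pivot [([238.0, 195.0, 321.0, 251.0], 0.98)]
wrist {'mtx': array([[312.01450975,   0.        , 282.36771719],
       [  0.        , 312.01450975, 207.9346397 ],
       [  0.        ,   0.        ,   1.        ]]), 'tool_from_camera': array([[ 9.99999265e-01,  9.10092952e-04, -8.01040137e-04,
         9.33736569e-02],
       [ 6.46037887e-04, -9.59076564e-01, -2.83146123e-01,
        -7.19418157e+01],
       [-1.02594811e-03,  2.83145398e-01, -9.59076447e-01,
        -1.42583538e+02],
       [ 0.00000000e+00,  0.00000000e+00,  0.00000000e+00,
         1.00000000e+00]])}
idler_roller []
tensioner_arm []
tab_center []
pin_shoulder []
pivot []
```

View pics/scene0.png

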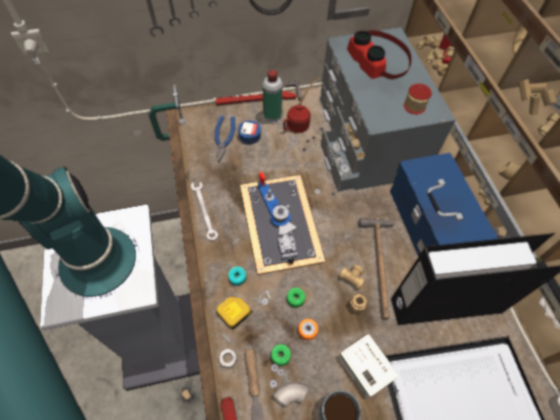

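View pics/top0.png

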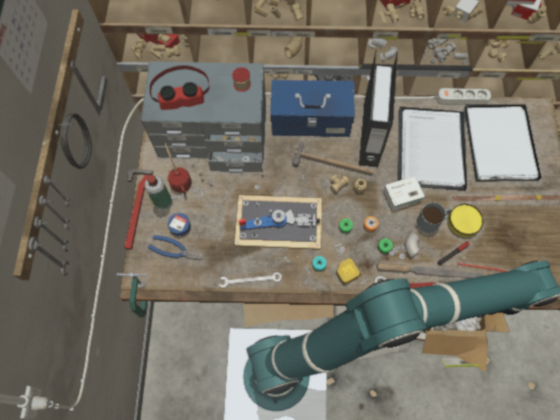

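```bash
python3 - <<'E'
from h import *
im=cv2.cvtColor(cv2.imread('pics/scene0.png'),cv2.COLOR_BGR2RGB)
save('sc1.png',cv2.resize(im[160:370,180:380],None,fx=2.85,fy=2.85,interpolation=cv2.INTER_CUBIC))
im=cv2.cvtColor(cv2.imread('pics/top0.png'),cv2.COLOR_BGR2RGB)
save('tc1.png',cv2.resize(im[160:300,210:410],None,fx=4,fy=4,interpolation=cv2.INTER_CUBIC))
E
```

```text
(no output)
```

View pics/sc1.png

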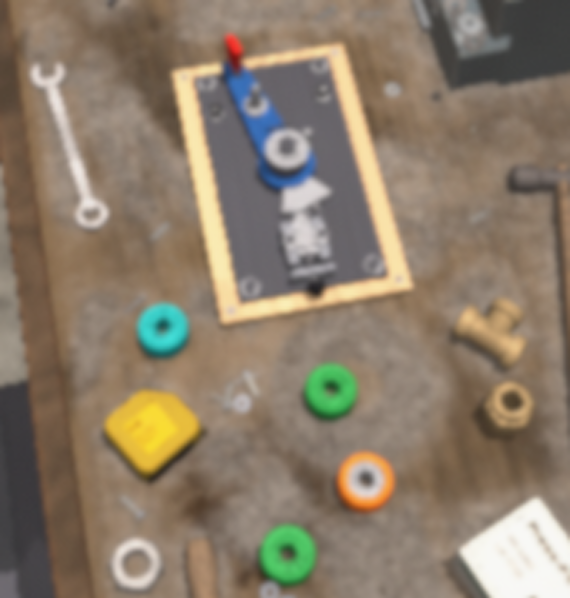

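View pics/tc1.png

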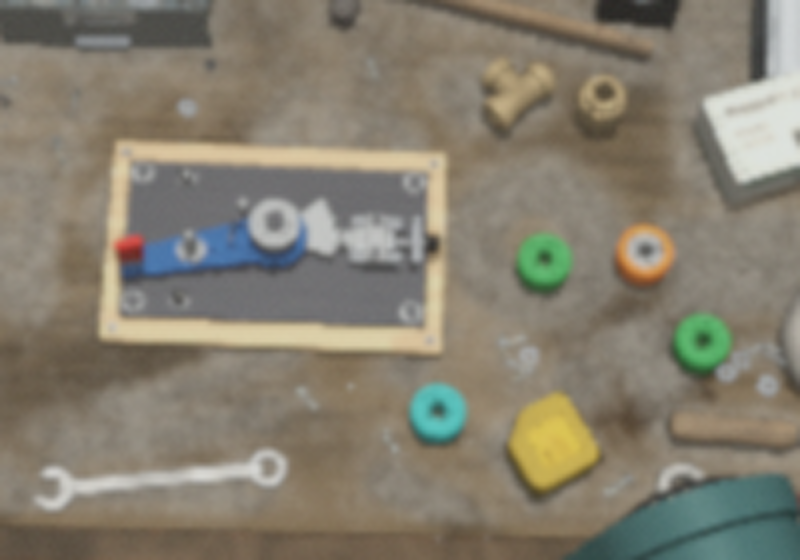

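```bash
cat >> h.py <<'E'
def ray(c,uv,T=None):
    K=ctrl.calibration(c); 
    M=K['T'] if T is None else T
    p=np.linalg.inv(K['mtx'])@np.array([uv[0],uv[1],1.])
    d=M[:3,:3]@np.array([p[0],-p[1],-p[2]]); return M[:3,3],d
def onz(c,uv,z,T=None):
    o,d=ray(c,uv,T); return o+d*(z-o[2])/d[2]
def tri(rs):
    A=np.zeros((3,3));b=np.zeros(3)
    for o,d in rs:
        d=d/np.linalg.norm(d);P=np.eye(3)-np.outer(d,d);A+=P;b+=P@o
    x=np.linalg.solve(A,b); return x,[np.linalg.norm((np.eye(3)-np.outer(d,d)/(d@d))@(x-o)) for o,d in rs]
def proj(c,X,T=None):
    K=ctrl.calibration(c); M=K['T'] if T is None else T
    p=np.linalg.inv(M)@np.append(X,1); q=K['mtx']@np.array([p[0],-p[1],-p[2]]); return q[:2]/q[2]
def wristT(s):
    M=np.eye(4);M[:3,:3]=s['orientation'];M[:3,3]=s['tool_pos'];return M@ctrl.calibration('wrist')['tool_from_camera']
E
python3 - <<'E'
from h import *
S=lambda x,y:(180+x/2.85,160+y/2.85)
T=lambda x,y:(210+x/4,160+y/4)
np.set_printoptions(precision=1,suppress=True)
print('roller',onz('scene',S(366,479),28),onz('top',T(646,250),28))
for n,a,b,z in [('c1',(173,73),(100,338),21),('c2',(343,45),(118,142),21),('c3',(412,287),(447,155),21),('c4',(222,322),(440,352),21),
  ('tabtop',(233,42),(131,243),84),('pin',(255,103),(190,246),41),('pintop',(257,92),(190,243),75),('hub',(288,148),(275,223),37)]:
    print(n,onz('scene',S(*a),z),onz('top',T(*b),z),tri([ray('scene',S(*a)),ray('top',T(*b))]))
E
```

```text
roller [ 528.1 -319.9   28. ] [ 522.9 -321.3   28. ]
c1 [439.8 151.6  21. ] [432.8 155.6  21. ] (array([438.6, 157.8,  10.1]), [np.float64(2.154279752887017), np.float64(2.1542797528871374)])
c2 [628.1 148.2  21. ] [620.1 150.4  21. ] (array([627.3, 152.5,  12.1]), [np.float64(3.0734083530976752), np.float64(3.0734083530977747)])
c3 [ 621.4 -146.5   21. ] [ 613.7 -146.7   21. ] (array([ 619.7, -145.8,   15.1]), [np.float64(3.29047833776199), np.float64(3.2904783377618783)])
c4 [ 433.7 -142.5   21. ] [ 426.5 -140.2   21. ] (array([ 432.2, -139.6,   10.7]), [np.float64(2.4444906156386614), np.float64(2.4444906156387716)])
tabtop [503.1 133.2  84. ] [497.3 127.2  84. ] (array([499.4, 128.3,  87.6]), [np.float64(3.557705362740822), np.float64(3.557705362740959)])
pin [515.1  82.2  41. ] [512.6  79.7  41. ] (array([513.5,  80.2,  42.7]), [np.float64(1.5459958946319141), np.float64(1.5459958946318821)])
pintop [515.3  73.1  75. ] [502.   77.4  75. ] (array([513.2,  80.5,  59.1]), [np.float64(4.87217377662843), np.float64(4.872173776628194)])
hub [536.9  23.8  37. ] [537.7   6.   37. ] (array([530. ,   6.5,  63.5]), [np.float64(3.1316792070750017), np.float64(3.131679207075131)])
```

Candidates: orange at scene (308,329), which fits the description, green at (297,297) and (281,355), and turquoise at (237,275). The crop shows an orange tyre with a steel hub, so that's my pick, at about (525,-320). The arm appears to start at 0.20 rad.

Request:
move_arm(increments=[[-1,[-0.4,-0.84,0.1],0],[-1,[-0.4,-0.84,0.1],0],[-1,[-0.4,-0.84,0.1],0],[-1,[-0.4,-0.84,0.1],0],[-1,[-0.4,-0.84,0.1],0],[-1,[-0.4,-0.84,0.1],0],[-1,[-0.4,-0.84,0.1],0],[-1,[-0.4,-0.84,0.1],0]], force=20)

```text
time_s: 1.7
tool_pos: [454.6, -382.9, 191.4]
orientation: [[0.263, -0.965, 0.0], [-0.965, -0.263, -0.0], [0.001, -0.0, -1.0]]
wrist_force: [0.6, -1.6, -0.8]
grip_width: 85.4
```

Request:
move_arm(increments=[[-1,[-0.4,-0.84,0.1],0],[-1,[-0.4,-0.84,0.1],0],[-1,[0,0,0],-1],[-1,[0,0,0],-1],[-1,[0,0,0],-1],[-1,[0,0,0],-1],[-1,[0,0,0],-1],[-1,[0,0,0],-1]])

```text
time_s: 2.5
tool_pos: [523.8, -323.5, 181.3]
orientation: [[0.896, -0.445, 0.0], [-0.445, -0.896, -0.0], [0.0, 0.0, -1.0]]
wrist_force: [-0.6, 0.2, 0.5]
grip_width: 85.1
```

Request:
move_arm(increments=[[-1,[0,0,0],-1],[-1,[0,0,0],-1],[-1,[0,0,0],-1],[-1,[0,0,0],-0.3],[-1,[0,0,0],0],[-1,[0,0,0],0]])

```text
time_s: 3.1
tool_pos: [523.7, -323.5, 181.3]
orientation: [[1.0, -0.007, 0.0], [-0.007, -1.0, -0.0], [0.0, 0.0, -1.0]]
wrist_force: [-0.5, 0.2, 0.2]
grip_width: 85.4
```

```bash
python3 - <<'E'
from h import *
np.set_printoptions(precision=3,suppress=True)
s=ctrl.get_state(); print(s['time_s'],s['tool_pos'],s['orientation'],s['joint_pos'],s['wrist_force'])
im=ctrl.get_image('wrist');save('w1.png',im)
for t in ["idler_roller"]:
  for d in ctrl.spot_in('wrist',t):
    e=d['extent'];print(e,d['score'],onz('wrist',((e[0]+e[2])/2,(e[1]+e[3])/2),20,wristT(s)))
np.save('w1.npy',wristT(s))
E
```

```text
3.1 [ 523.722 -323.533  181.274] [[ 1.    -0.007  0.   ]
 [-0.007 -1.    -0.   ]
 [ 0.     0.    -1.   ]] [ 47.034  29.152 -24.745  98.142  14.273  55.83   16.58 ] [-0.478  0.152  0.15 ]
[260.2, 162.5, 306.1, 213.4] 0.86 [ 524.537 -320.924   20.   ]
[183.7, 205.3, 236.7, 253.5] 0.75 [ 448.602 -364.329   20.   ]
[90.5, 3.4, 136.4, 13.2] 0.6 [ 380.781 -162.854   20.   ]
```

View pics/w1.png

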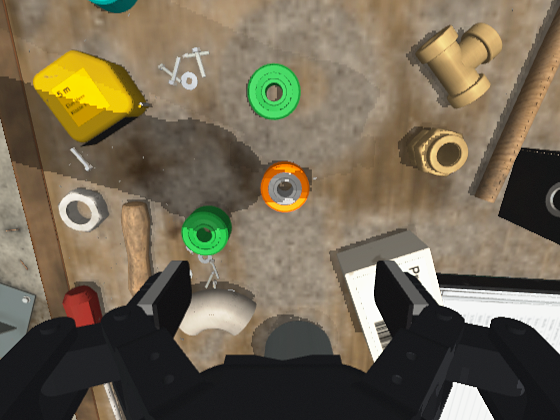

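```bash
python3 - <<'E'
from h import *
np.set_printoptions(precision=3,suppress=True)
print(ctrl.calibration('wrist')); print(np.load('w1.npy'))
im=cv2.cvtColor(cv2.imread('pics/w1.png'),cv2.COLOR_BGR2RGB)
save('w1c.png',cv2.resize(im[130:250,210:370],None,fx=5,fy=5,interpolation=cv2.INTER_CUBIC))
E
```

```text
{'mtx': array([[312.015,   0.   , 282.368],
       [  0.   , 312.015, 207.935],
       [  0.   ,   0.   ,   1.   ]]), 'tool_from_camera': array([[   1.   ,    0.001,   -0.   ,   -0.115],
       [   0.001,   -0.959,   -0.284,  -71.958],
       [  -0.001,    0.284,   -0.959, -142.584],
       [   0.   ,    0.   ,    0.   ,    1.   ]])}
[[   1.       0.007    0.002  524.106]
 [  -0.008    0.959    0.284 -251.563]
 [   0.001   -0.284    0.959  323.851]
 [   0.       0.       0.       1.   ]]
```

View pics/w1c.png

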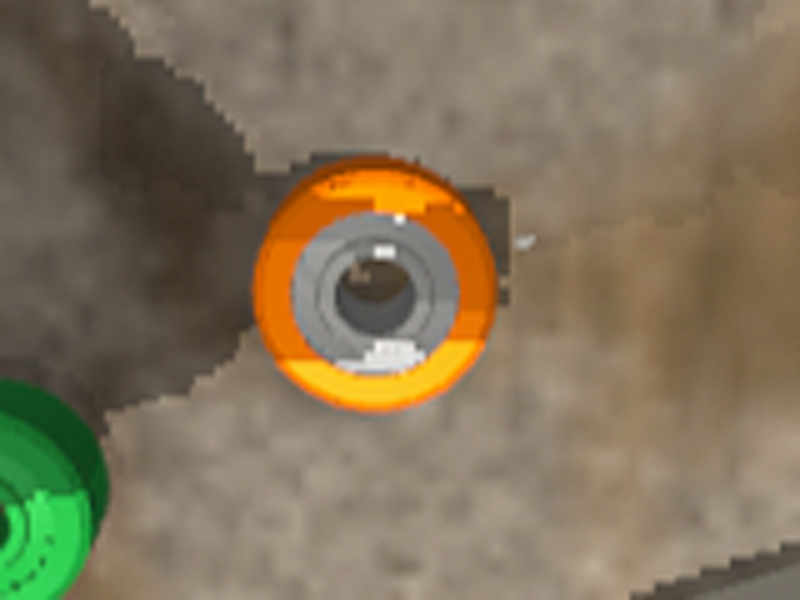

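```bash
python3 - <<'E'
from h import *
np.set_printoptions(precision=1,suppress=True)
W=np.load('w1.npy')
print(onz('wrist',(285,188.3),28,W))
for c in('scene','top'): print(ctrl.calibration(c)['T'][:3,3])
for n,v in [('green1',(204.5,233)),('green2',(273,93))]: print(n,onz('wrist',v,28,W))
E
```

```text
[ 526.3 -319.5   28. ]
[ 366.9 -611.3 1129.2]
[-180.2  -40.3 1797.5]
green1 [ 444.5 -365.2   28. ]
green2 [ 516.1 -232.4   28. ]
```

Request:
move_arm(increments=[[-1,[0.05,-0.07,0.5],0],[-1,[0,0,0.8],0],[-1,[0,0,0.8],0],[-1,[0,0,0.6],0],[-1,[0,0,0.3],0],[-1,[0,0,0],0],[-1,[0,0,0],0]])

```text
time_s: 3.9
tool_pos: [527.2, -320.1, 32.3]
orientation: [[1.0, -0.006, 0.001], [-0.006, -1.0, -0.001], [0.001, 0.001, -1.0]]
wrist_force: [0.3, -0.6, -0.2]
grip_width: 85.3
```

```bash
python3 - <<'E'
from h import *
np.set_printoptions(precision=1,suppress=True)
s=ctrl.get_state(); print(s['time_s'],s['tool_pos'],s['wrist_force'])
im=ctrl.get_image('wrist');save('w2.png',im)
E
```

```text
3.9 [ 527.2 -320.1   32.3] [ 0.3 -0.6 -0.2]
```

View pics/w2.png

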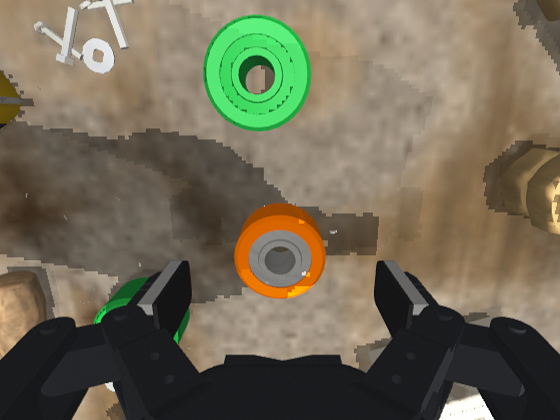

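```bash
python3 - <<'E'
from h import *
np.set_printoptions(precision=1,suppress=True)
s=ctrl.get_state(); W=wristT(s)
im=cv2.cvtColor(cv2.imread('pics/w2.png'),cv2.COLOR_BGR2RGB)
save('w2c.png',cv2.resize(im[190:310,200:360],None,fx=5,fy=5,interpolation=cv2.INTER_CUBIC))
print(onz('wrist',(280.5,260.5),28,W), proj('wrist',np.array([527,-320,28]),W))
E
```

```text
[ 526.6 -320.7   28. ] [281.3 259.3]
```

View pics/w2c.png

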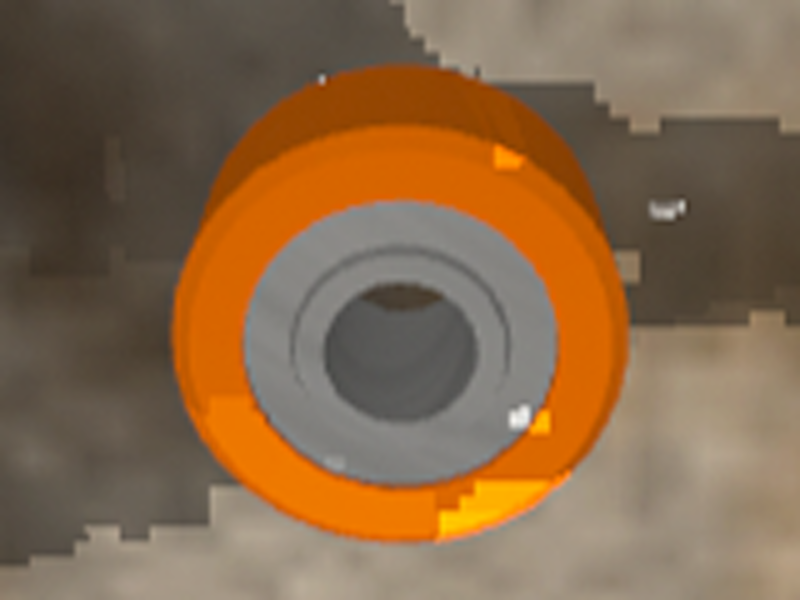

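Request:
move_arm(increments=[[-1,[-0.01,0.01,0.4],0],[-1,[0,0,0.26],0],[-1,[0,0,0],0],[0.1,[0,0,0],0],[0.3,[0,0,0],0],[0.5,[0,0,0],0],[0.5,[0,0,0],0],[0.5,[0,0,0],0]], force=20)

```text
time_s: 4.75
tool_pos: [526.4, -320.7, -0.7]
orientation: [[1.0, -0.006, 0.001], [-0.006, -1.0, -0.001], [0.001, 0.001, -1.0]]
wrist_force: [-1.3, 0.4, 6.8]
grip_width: 48.2
```

Request:
move_arm(increments=[[1,[0,0,0],0],[1,[0,0,0],0],[1,[0,0,0],0]])

```text
time_s: 5.05
tool_pos: [526.4, -320.7, -0.7]
orientation: [[1.0, -0.006, 0.001], [-0.006, -1.0, -0.001], [0.001, 0.001, -1.0]]
wrist_force: [-1.5, 1.1, 6.2]
grip_width: 48.0
```

Request:
move_arm(increments=[[1,[0,0,-0.2],0],[1,[0,0,-0.6],0],[1,[0,0,-0.8],0],[1,[0,0,-0.8],0],[1,[0,0,-0.6],0],[1,[0,0,0],0]])

```text
time_s: 5.65
tool_pos: [528.5, -321.7, 153.8]
orientation: [[1.0, -0.006, 0.008], [-0.006, -1.0, -0.005], [0.008, 0.005, -1.0]]
wrist_force: [1.1, -0.0, -0.1]
grip_width: 47.8
```

```bash
python3 - <<'E'
from h import *
np.set_printoptions(precision=2,suppress=True)
s=ctrl.get_state(); print(s['time_s'],s['tool_pos'],s['wrist_force'],s['grip_width'])
im=ctrl.get_image('wrist');save('w3.png',im)
E
```

```text
5.65 [ 528.55 -321.68  153.8 ] [ 1.09 -0.04 -0.09] 47.782817487398205
```

View pics/w3.png

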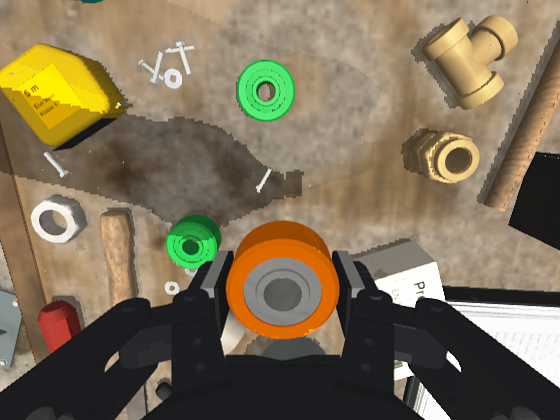

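Request:
move_arm(increments=[[1,[-0.04,-0.5,0],0],[1,[-0.04,-0.9,0],0],[1,[-0.04,-0.9,0],0],[1,[-0.04,-0.9,0],0],[1,[-0.04,-0.9,0],0],[1,[-0.04,-0.9,0],0],[1,[-0.04,-0.9,0],0],[1,[0,-0.7,0],0]])

```text
time_s: 6.5
tool_pos: [511.9, 12.5, 147.2]
orientation: [[1.0, -0.003, -0.003], [-0.003, -1.0, 0.001], [-0.003, -0.001, -1.0]]
wrist_force: [0.5, 0.1, -0.6]
grip_width: 47.8
```

Request:
move_arm(increments=[[1,[0,0,0],0],[1,[0,0,0],0]])

```text
time_s: 6.7
tool_pos: [512.7, 10.3, 147.3]
orientation: [[1.0, -0.003, -0.002], [-0.003, -1.0, -0.0], [-0.002, 0.0, -1.0]]
wrist_force: [1.1, -0.8, -1.2]
grip_width: 48.2
```

```bash
python3 - <<'E'
from h import *
np.set_printoptions(precision=2,suppress=True)
s=ctrl.get_state(); print(s['time_s'],s['tool_pos'],s['orientation'],s['wrist_force'],s['grip_width'])
im=ctrl.get_image('wrist');save('w4.png',im);np.save('w4.npy',wristT(s))
save('w4c.png',cv2.resize(im[60:300,120:440],None,fx=2.5,fy=2.5,interpolation=cv2.INTER_CUBIC))
print(ctrl.calibration('wrist')['tool_from_camera'])
E
```

```text
6.7 [512.69  10.32 147.29] [[ 1. -0. -0.]
 [-0. -1. -0.]
 [-0.  0. -1.]] [ 1.11 -0.76 -1.19] 48.17510889381215
[[   1.      0.     -0.     -0.11]
 [   0.     -0.96   -0.28  -71.96]
 [  -0.      0.28   -0.96 -142.58]
 [   0.      0.      0.      1.  ]]
```

View pics/w4.png

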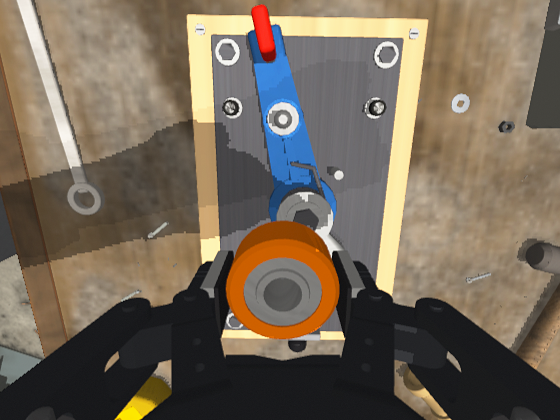

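View pics/w4c.png

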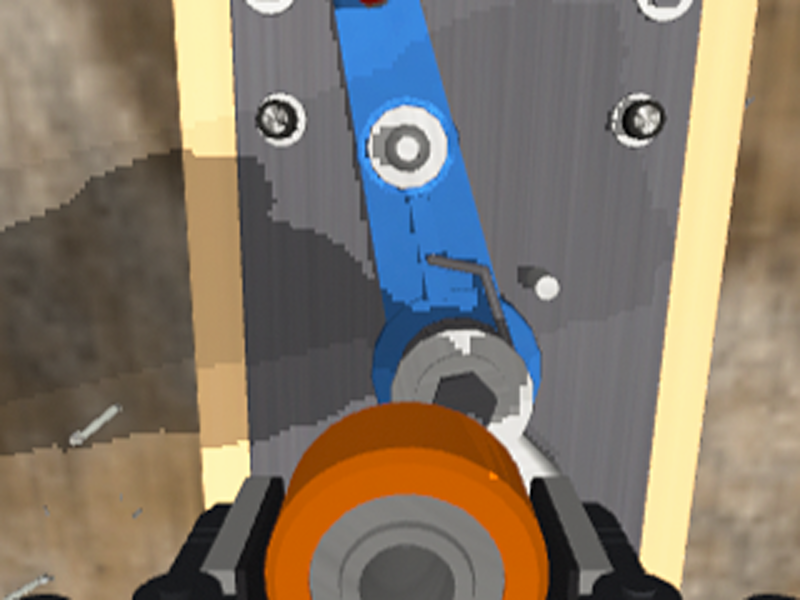

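```bash
python3 - <<'E'
from h import *
np.set_printoptions(precision=2,suppress=True)
W=np.load('w4.npy')
im=cv2.cvtColor(cv2.imread('pics/w4.png'),cv2.COLOR_BGR2RGB)
a=cv2.resize(im[85:155,245:325],None,fx=8,fy=8,interpolation=cv2.INTER_CUBIC)
b=cv2.resize(im[240:350,215:350],None,fx=4,fy=4,interpolation=cv2.INTER_CUBIC)
save('pinc.png',a);save('borec.png',b)
P=onz('wrist',(282.8,119.2),75,W);print('pin tip',P,'shoulder',onz('wrist',(283.6,118.8),41,W))
R=onz('wrist',(283,293),147.3+28.7,W);print('bore',R)
print('posts',onz('wrist',(232,107),37,W),onz('wrist',(377,107),37,W))
print('tab top', onz('wrist',(262,12),84,W),onz('wrist',(267,55),37,W))
print('hub',onz('wrist',(305,216),60,W))
E
```

```text
pin tip [513.05  79.85  75.  ] shoulder [513.65  79.76  41.  ]
bore [512.93  11.76 176.  ]
posts [473.88  88.62  37.  ] [585.69  88.2   37.  ]
tab top [501.19 139.83  84.  ] [501.53 125.05  37.  ]
hub [529.99   7.52  60.  ]
```

View pics/pinc.png

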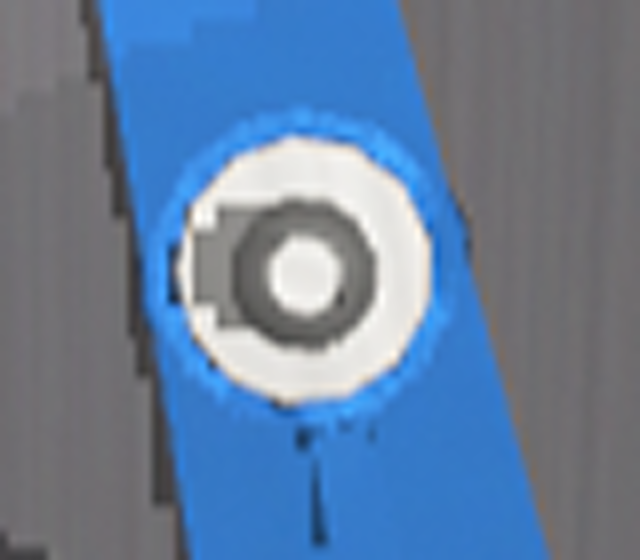

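View pics/borec.png

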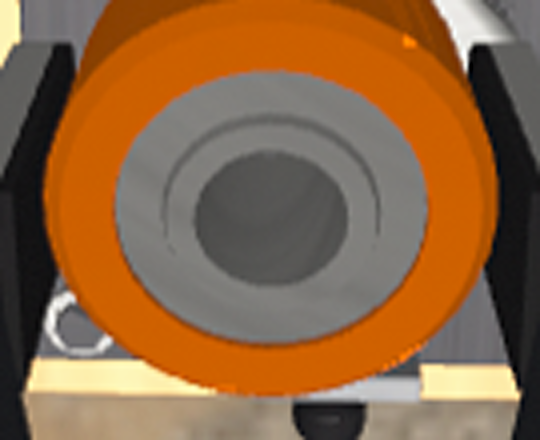

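Request:
move_arm(increments=[[1,[0,-0.4,0.2],0],[1,[0,-0.6,0.4],0],[1,[0,-0.38,0.4],0],[1,[0,0,0.2],-1],[1,[0,0,0],-1],[1,[0,0,0],-1],[1,[0,0,0],0],[1,[0,0,0],0]])

```text
time_s: 7.55
tool_pos: [514.0, 77.1, 87.8]
orientation: [[0.918, 0.396, -0.001], [0.396, -0.918, -0.0], [-0.001, -0.0, -1.0]]
wrist_force: [0.6, 0.9, -0.6]
grip_width: 47.9
```

Request:
move_arm(increments=[[1,[0,0,0],0],[1,[0,0,0],0]])

```text
time_s: 7.75
tool_pos: [514.1, 78.3, 88.3]
orientation: [[0.917, 0.4, 0.0], [0.4, -0.917, -0.0], [-0.0, 0.0, -1.0]]
wrist_force: [0.2, -0.0, -0.6]
grip_width: 48.1
```

```bash
python3 - <<'E'
from h import *
np.set_printoptions(precision=3,suppress=True)
s=ctrl.get_state(); print(s['time_s'],s['tool_pos'],s['orientation'],s['wrist_force'],s['grip_width'])
R=s['orientation']; print('tool shift to target', R.T@(np.array([513.15,79.4,40.5])-s['tool_pos']))
im=ctrl.get_image('wrist');save('w5.png',im)
im=ctrl.get_image('scene');save('s5.png',cv2.resize(im[150:290,200:360],None,fx=4,fy=4,interpolation=cv2.INTER_CUBIC))
E
```

```text
7.75 [514.065  78.256  88.306] [[ 0.917  0.4    0.   ]
 [ 0.4   -0.917 -0.   ]
 [-0.     0.    -1.   ]] [ 0.209 -0.03  -0.63 ] 48.070655494142144
tool shift to target [-0.38  -1.434 47.806]
```

View pics/w5.png

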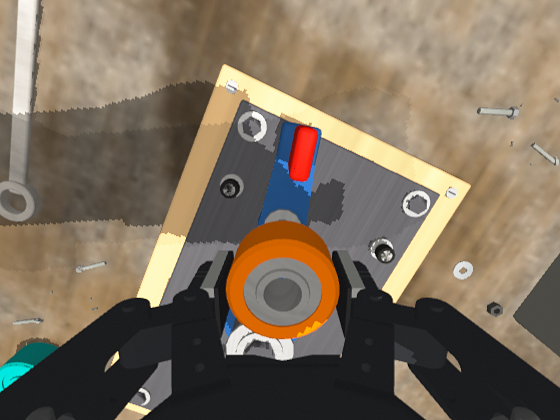

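View pics/s5.png

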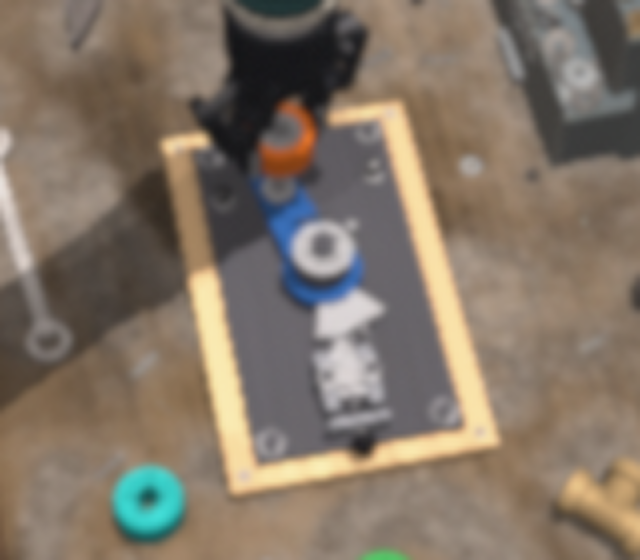

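Request:
move_arm(increments=[[1,[-0.008,-0.02,0.1],0],[1,[0,0,0.15],0],[1,[0,0,0],0],[1,[0,0,0],0]])

```text
time_s: 8.25
tool_pos: [512.9, 79.5, 75.3]
orientation: [[0.916, 0.402, -0.001], [0.402, -0.916, -0.0], [-0.001, -0.0, -1.0]]
wrist_force: [0.3, -0.1, -0.7]
grip_width: 47.9
```

Request:
move_arm(increments=[[1,[0,0,0.1],0],[1,[0,0,0.1],0],[1,[0,0,0.1],0],[1,[0,0,0],0]])

```text
time_s: 8.65
tool_pos: [512.6, 79.3, 59.9]
orientation: [[0.916, 0.402, -0.002], [0.402, -0.916, -0.0], [-0.001, -0.0, -1.0]]
wrist_force: [-0.9, -0.5, -1.6]
grip_width: 48.1
```

Request:
move_arm(increments=[[1,[0.006,0,0.1],0],[1,[0,0,0.1],0],[1,[0,0,0.1],0],[1,[0,0,0.04],0],[1,[0,0,0],0]])

```text
time_s: 9.15
tool_pos: [513.2, 79.5, 43.3]
orientation: [[0.916, 0.402, -0.001], [0.402, -0.916, -0.0], [-0.001, -0.0, -1.0]]
wrist_force: [0.3, -0.4, -0.8]
grip_width: 47.8
```

Request:
move_arm(increments=[[1,[0,0,0.03],0],[1,[0,0,0.03],0],[1,[0,0,0.01],0],[1,[0,0,0],0]])

```text
time_s: 9.55
tool_pos: [513.5, 79.5, 40.3]
orientation: [[0.916, 0.402, 0.0], [0.402, -0.916, -0.0], [0.0, 0.0, -1.0]]
wrist_force: [0.0, -0.3, -0.5]
grip_width: 48.0
```

Request:
move_arm(increments=[[0.0,[0,0,0.01],0],[-0.3,[0,0,0],0],[-0.5,[0,0,0],0],[-0.5,[0,0,0],0],[-0.5,[0,0,0],0]])

```text
time_s: 10.05
tool_pos: [513.5, 79.5, 39.7]
orientation: [[0.916, 0.402, -0.0], [0.402, -0.916, 0.0], [0.0, -0.0, -1.0]]
wrist_force: [-0.2, -0.2, 0.2]
grip_width: 64.0
```

Request:
move_arm(increments=[[-0.5,[0,0,-0.1],0],[-0.5,[0,0,-0.3],0],[-0.5,[0,0,-0.6],0],[-0.5,[0,0,-0.6],0],[-0.5,[0,0,-0.4],0],[-0.5,[0,0,0],0],[-0.5,[0,0,0],0]])

```text
time_s: 10.75
tool_pos: [513.7, 79.4, 140.6]
orientation: [[0.916, 0.401, 0.002], [0.401, -0.916, -0.0], [0.001, 0.001, -1.0]]
wrist_force: [0.0, -0.5, -0.0]
grip_width: 64.2
```

```bash
python3 - <<'E'
from h import *
np.set_printoptions(precision=3,suppress=True)
s=ctrl.get_state(); print(s['time_s'],s['tool_pos'],s['wrist_force'],s['grip_width'],s['joint_pos'])
W=wristT(s);np.save('w6.npy',W)
im=ctrl.get_image('wrist');save('w6.png',im)
print(proj('wrist',np.array([513.2,79.9,69]),W),proj('wrist',np.array([513.2,79.9,75]),W))
im=ctrl.get_image('scene');save('s6.png',cv2.resize(im[150:290,200:360],None,fx=4,fy=4,interpolation=cv2.INTER_CUBIC))
E
```

```text
10.75 [513.715  79.352 140.615] [ 0.024 -0.526 -0.033] 64.1581236564877 [ 17.214  26.314 -36.631 112.57   21.025  47.674  -7.288]
[282.134 218.123] [282.14  220.819]
```

View pics/w6.png

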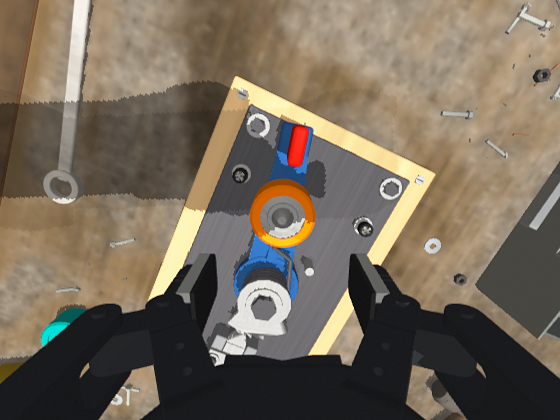

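View pics/s6.png

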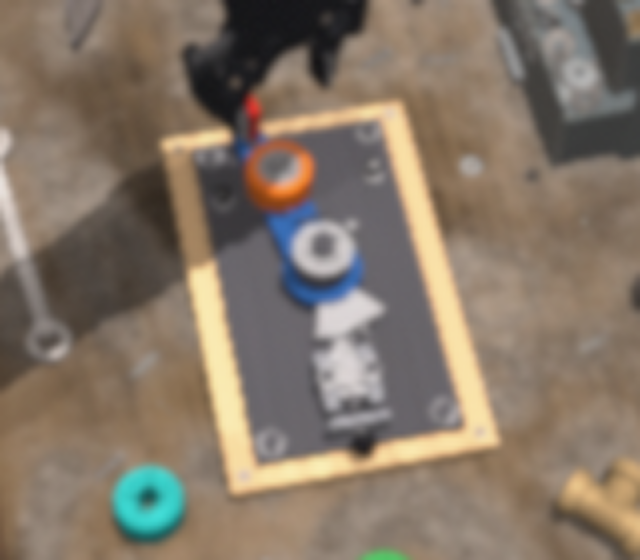

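```bash
python3 - <<'E'
from h import *
im=cv2.cvtColor(cv2.imread('pics/w6.png'),cv2.COLOR_BGR2RGB)
save('w6c.png',cv2.resize(im[110:260,220:350],None,fx=4,fy=4,interpolation=cv2.INTER_CUBIC))
W=np.load('w6.npy')
th=np.linspace(0,2*np.pi,73)
for zt in (66,69,72,75):
    q=np.array([proj('wrist',np.array([513.2+24*np.cos(t),79.9+24*np.sin(t),zt]),W) for t in th]); print(zt,q.min(0),q.max(0))
E
```

```text
66 [249.35683706 184.72855709] [314.91435277 247.05445141]
69 [248.94100658 185.64453508] [315.33510234 248.68736197]
72 [248.51441796 186.58491126] [315.76672099 250.36117262]
75 [248.07664824 187.55067361] [316.2096354  252.07743953]
```

View pics/w6c.png

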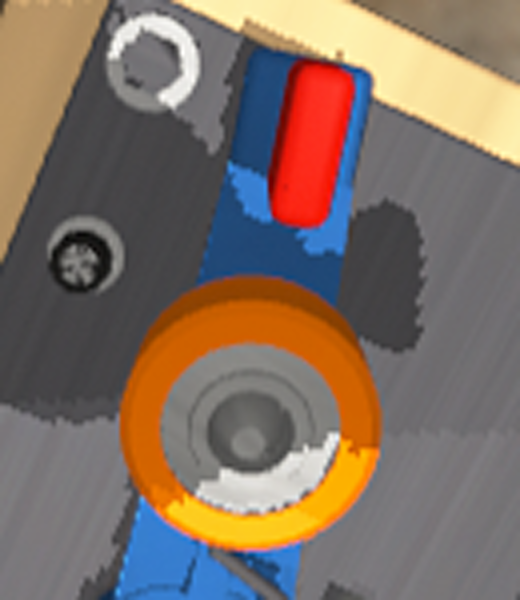

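Request:
move_arm(increments=[[1,[-0.16,-0.41,0],0],[1,[-0.16,-0.41,0],0],[1,[-0.16,-0.41,0],0],[1,[0,0,0],0.7],[1,[0,0,0],0.7],[1,[0,0,0],0],[1,[0,0,0],0],[1,[0,0,0],0]])

```text
time_s: 11.65
tool_pos: [466.6, 126.2, 139.3]
orientation: [[0.976, 0.218, -0.001], [0.218, -0.976, 0.0], [-0.001, -0.0, -1.0]]
wrist_force: [0.3, 0.1, 0.0]
grip_width: -0.2
```

```bash
python3 - <<'E'
from h import *
np.set_printoptions(precision=3,suppress=True)
s=ctrl.get_state(); print(s['time_s'],s['tool_pos'],s['orientation'],s['wrist_force'],s['grip_width'])
W=wristT(s);np.save('w7.npy',W)
im=ctrl.get_image('wrist');save('w7.png',im)
for P in ([501.3,131.5,84],[496.4,130.4,84],[506.2,132.6,84],[474,88.6,37]): print(P,proj('wrist',np.array(P),W))
E
```

```text
11.65 [466.59  126.159 139.329] [[ 0.976  0.218 -0.001]
 [ 0.218 -0.976  0.   ]
 [-0.001 -0.    -1.   ]] [0.333 0.085 0.008] -0.15174827356299803
[501.3, 131.5, 84] [334.472 230.083]
[496.4, 130.4, 84] [327.04  230.096]
[506.2, 132.6, 84] [341.905 230.069]
[474, 88.6, 37] [281.526 250.227]
```

View pics/w7.png

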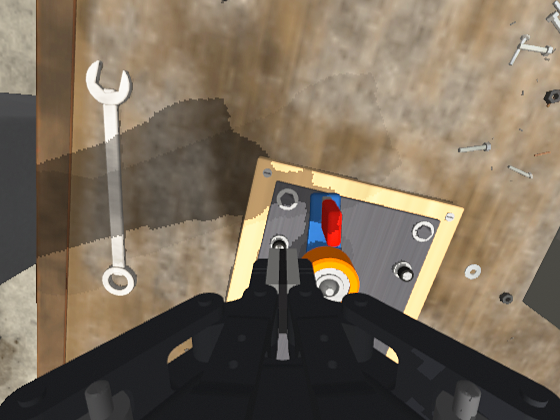

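```bash
python3 - <<'E'
from h import *
im=cv2.cvtColor(cv2.imread('pics/w7.png'),cv2.COLOR_BGR2RGB)
W=np.load('w7.npy')
def quad(r,th=np.radians(12.7),piv=np.array([529.4,6.7])):
    u=np.array([-np.sin(th),np.cos(th)]);v=np.array([np.cos(th),np.sin(th)])
    return [piv+u*(r+a)+v*b for a,b in((-13,-5),(-13,5),(13,5),(13,-5))]
c=im[180:300,260:380].copy(); c=cv2.resize(c,None,fx=5,fy=5,interpolation=cv2.INTER_CUBIC)
q=np.array([(proj('wrist',np.array([*p,84]),W)-[260,180])*5 for p in quad(128)]).astype(int)
cv2.polylines(c,[q],True,(255,255,255),1)
save('w7c.png',c)
E
```

```text
(no output)
```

View pics/w7c.png

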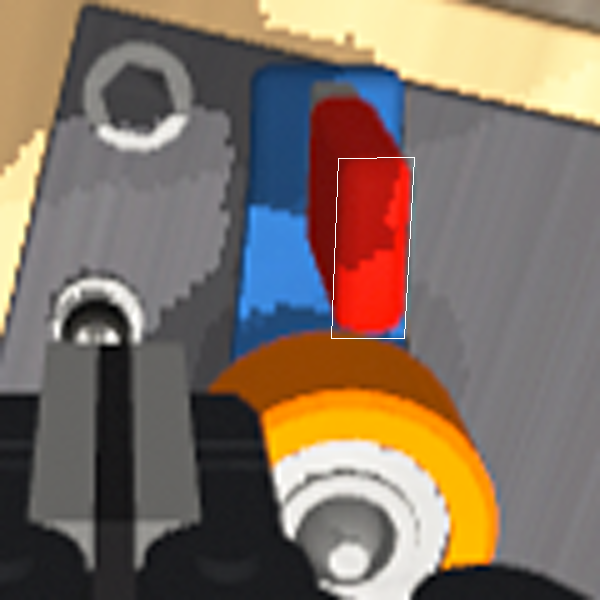

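Request:
move_arm(increments=[[1,[0,0,0.5],0],[1,[0,0,0.7],0],[1,[0,0,0.45],0],[1,[0,0,0.1],0],[1,[0.14,0,0],0],[1,[0.1,0,0],0],[1,[0,0,0],0],[1,[0,0,0],0]])

```text
time_s: 12.5
tool_pos: [479.4, 129.0, 53.2]
orientation: [[0.976, 0.216, 0.002], [0.216, -0.976, 0.0], [0.002, 0.0, -1.0]]
wrist_force: [-0.1, -0.7, -0.2]
grip_width: 0.2
```

```bash
python3 - <<'E'
from h import *
np.set_printoptions(precision=3,suppress=True)
s=ctrl.get_state(); print(s['time_s'],s['tool_pos'],s['orientation'],s['wrist_force'],s['grip_width'])
W=wristT(s);np.save('w8.npy',W)
im=ctrl.get_image('wrist');save('w8.png',im)
# tool steps for arc
piv=np.array([529.4,6.7]);p=s['tool_pos'][:2]-piv
d=np.radians(4);c,sn=np.cos(-d),np.sin(-d);R=s['orientation'][:2,:2]
print('per 4deg tool shift mm',R.T@(np.array([[c,-sn],[sn,c]])@p-p))
E
```

```text
12.5 [479.415 128.961  53.21 ] [[ 0.976  0.216  0.002]
 [ 0.216 -0.976  0.   ]
 [ 0.002  0.    -1.   ]] [-0.103 -0.734 -0.224] 0.15833982819305914
per 4deg tool shift mm [ 9.135 -1.246]
```

View pics/w8.png

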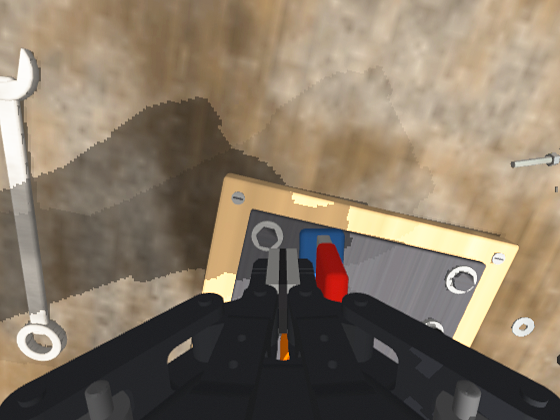

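Request:
move_arm(increments=[[1,[0,0,-0.22],0],[1,[0.18,-0.025,0],0.5],[1,[0.18,-0.025,0],0.5],[1,[0.18,-0.025,0],0.5],[1,[0.18,-0.025,0],0.5],[1,[0.18,-0.025,0],0.5],[1,[0,0,0],0],[1,[0,0,0],0]])

```text
time_s: 13.35
tool_pos: [520.4, 138.6, 63.6]
orientation: [[0.991, -0.13, -0.004], [-0.13, -0.992, -0.001], [-0.004, 0.002, -1.0]]
wrist_force: [-5.0, -0.3, 1.3]
grip_width: 0.1
```

```bash
python3 - <<'E'
from h import *
np.set_printoptions(precision=3,suppress=True)
s=ctrl.get_state(); print(s['time_s'],s['tool_pos'],s['orientation'],s['wrist_force'],s['grip_width'])
W=wristT(s);np.save('w9.npy',W)
im=ctrl.get_image('wrist');save('w9.png',im)
im=ctrl.get_image('scene');save('s9.png',cv2.resize(im[150:290,200:360],None,fx=4,fy=4,interpolation=cv2.INTER_CUBIC))
piv=np.array([529.4,6.7]);p=s['tool_pos'][:2]-piv
R=s['orientation'][:2,:2];v=R[:,0];print('r,d',p@-R[:,1],p@v)
E
```

```text
13.35 [520.437 138.601  63.605] [[ 0.991 -0.13  -0.004]
 [-0.13  -0.992 -0.001]
 [-0.004  0.002 -1.   ]] [-4.968 -0.26   1.296] 0.12052935421490632
r,d 129.61370809061435 -26.046611071296265
```

View pics/w9.png

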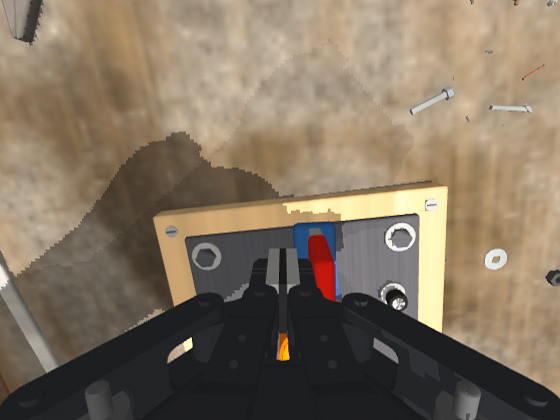

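View pics/s9.png

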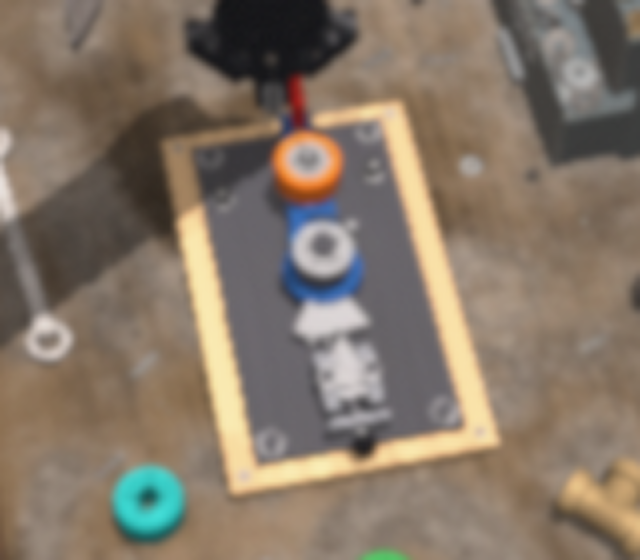

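```bash
cat >> h.py <<'E'
def quad(r,thd,piv=np.array([529.4,6.7])):
    th=np.radians(thd);u=np.array([-np.sin(th),np.cos(th)]);v=np.array([np.cos(th),np.sin(th)])
    return [piv+u*(r+a)+v*b for a,b in((-13,-5),(-13,5),(13,5),(13,-5))]
def over(im,W,ths,x0,y0,x1,y1,f,name):
    c=cv2.resize(im[y0:y1,x0:x1].copy(),None,fx=f,fy=f,interpolation=cv2.INTER_CUBIC)
    for k,th in enumerate(ths):
        q=np.array([(proj('wrist',np.array([*p,84]),W)-[x0,y0])*f for p in quad(128,th)]).astype(int)
        cv2.polylines(c,[q],True,[(255,255,255),(0,255,0),(0,255,255)][k],1)
    save(name,c)
E
python3 - <<'E'
from h import *
im=cv2.cvtColor(cv2.imread('pics/w9.png'),cv2.COLOR_BGR2RGB)
over(im,np.load('w9.npy'),(-4,-6.5),240,200,360,320,5,'w9c.png')
E
```

```text
(no output)
```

View pics/w9c.png

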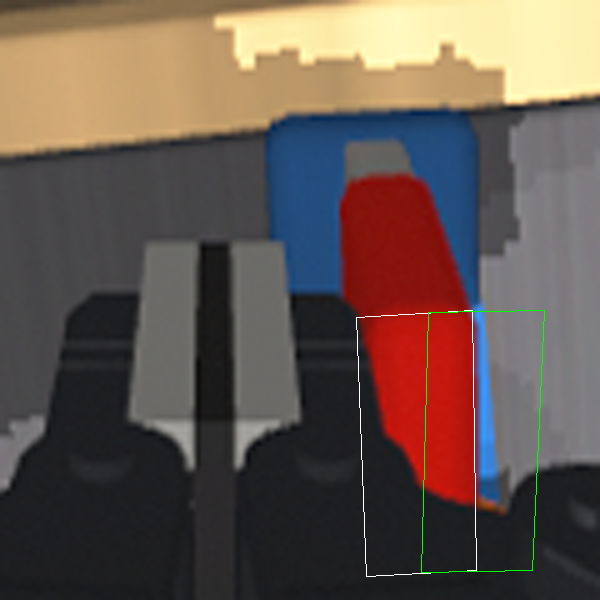

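Request:
move_arm(increments=[[1,[0.105,-0.014,0],0.2],[1,[0.105,-0.014,0],0.2],[1,[0.105,-0.014,0],0.2],[1,[0.105,-0.014,0],0.2],[1,[0.105,-0.014,0],0.2],[1,[0.105,-0.014,0],0.2],[1,[0,0,0],0],[1,[0,0,0],0]])

```text
time_s: 14.25
tool_pos: [551.3, 136.1, 63.4]
orientation: [[0.956, -0.294, -0.006], [-0.294, -0.956, -0.001], [-0.005, 0.003, -1.0]]
wrist_force: [-6.7, -1.1, 1.5]
grip_width: 0.1
```

```bash
python3 - <<'E'
from h import *
np.set_printoptions(precision=3,suppress=True)
s=ctrl.get_state(); print(s['time_s'],s['tool_pos'],s['orientation'],s['wrist_force'],s['grip_width'])
W=wristT(s);np.save('w10.npy',W)
im=ctrl.get_image('wrist');save('w10.png',im)
over(im,W,(-14.5,-17.8),240,200,360,320,5,'w10c.png')
im=ctrl.get_image('scene');save('s10.png',cv2.resize(im[150:290,200:360],None,fx=4,fy=4,interpolation=cv2.INTER_CUBIC))
for t in (-14.5,-17.8):
  t=np.radians(t);p=s['tool_pos'][:2]-[529.4,6.7];print(p@[-np.sin(t),np.cos(t)],p@[np.cos(t),np.sin(t)])
E
```

```text
14.25 [551.288 136.114  63.37 ] [[ 0.956 -0.294 -0.006]
 [-0.294 -0.956 -0.001]
 [-0.005  0.003 -1.   ]] [-6.719 -1.083  1.466] 0.14713710270133065
130.77186312419957 -11.212292139430472
129.90959470642176 -18.72145515732047
```

View pics/w10c.png

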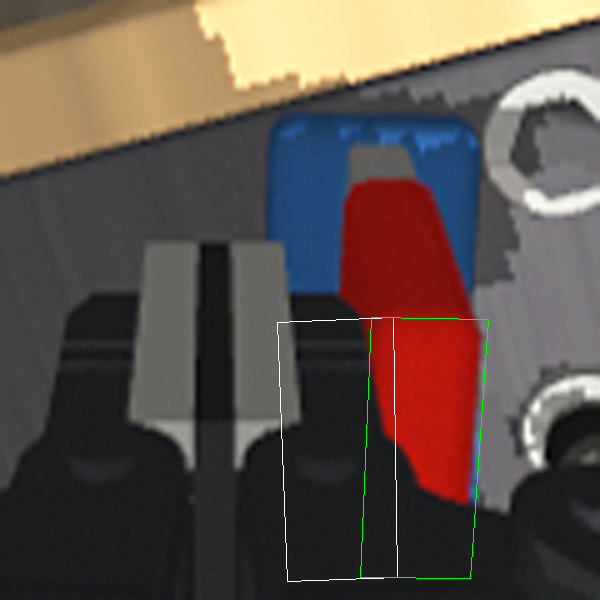

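View pics/s10.png

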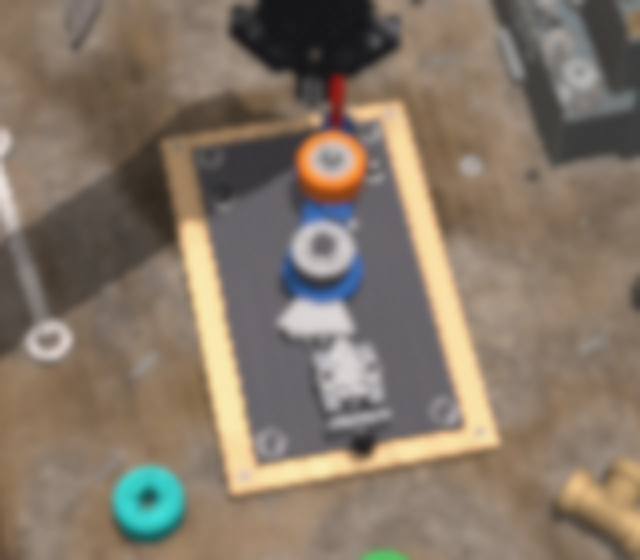

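Request:
move_arm(increments=[[1,[0,0,0],0],[1,[0,0,0],0],[1,[0,0,0],0],[1,[0,0,0],0],[1,[0,0,0],0]])

```text
time_s: 14.85
tool_pos: [551.1, 136.1, 63.4]
orientation: [[0.956, -0.294, -0.006], [-0.294, -0.956, -0.001], [-0.005, 0.003, -1.0]]
wrist_force: [-6.3, -0.3, 2.5]
grip_width: 0.1
```

```bash
python3 - <<'E'
from h import *
np.set_printoptions(precision=2,suppress=True)
s=ctrl.get_state();print(s['time_s'],s['tool_pos'],s['wrist_force'],s['qvel'])
im=ctrl.get_image('top');save('t11.png',cv2.resize(im[160:300,210:410],None,fx=4,fy=4,interpolation=cv2.INTER_CUBIC))
E
```

```text
14.85 [551.15 136.15  63.4 ] [-6.29 -0.33  2.54] [ 0.05 -0.07  0.03 -0.02 -0.03 -0.14  0.03]
```

View pics/t11.png

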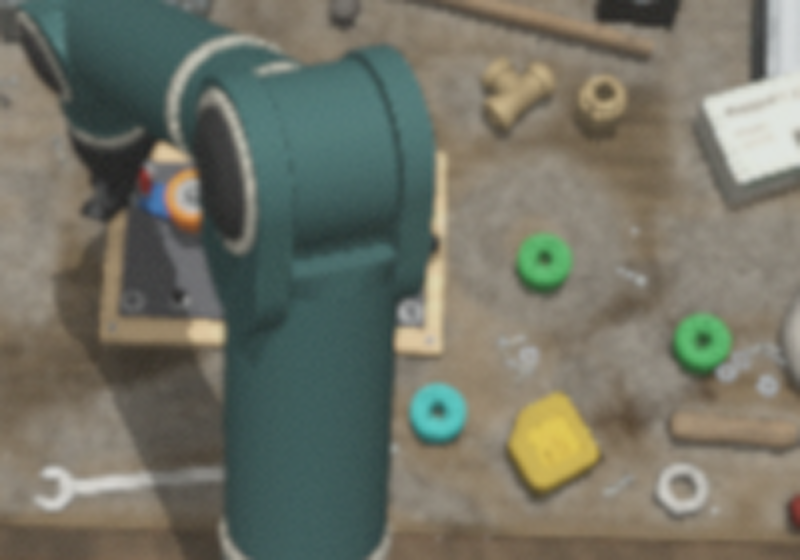

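The top view shows the look-alikes and the tape measure where they were. The roller is on the pin and the tab is pressed back at about (145,180). The arm is still at about 0.73 rad with 6.3 N on the tab.

```bash
python3 -c "
from rig import ctrl
print(ctrl.sign_off())"
```

```text
the job is handed in; nothing more can be done
None
```

I fitted the orange roller on the pin, pushed the arm back and handed the job in at about 15 s with the fingers still holding the tab. The sign-off gave no verdict.

**Roller:** I gripped it at 20 N, lowered it over the pin and let go. The wrist image then showed it centred on the pin, with its upper face at about seat height (about 69 mm).

**Arm:** I pushed it round by the red tab with the fingers shut. The last images put it at about 0.72–0.73 rad, between the last tooth at 0.61 and the end stop at 0.84. The wrist read about 6.3 N of steady push, and the robot was at rest.

**Not confirmed directly:**
- **Pawl:** I never saw it drop in. I infer it from the arm angle, and from a force that fits the spring alone.
- **Swing angle:** I measured it from the images, counting from the 0.20 start position. A check against the board's direction agreed to about 0.01 rad.
- **Bystanders:** I went nowhere near them. In the last top view the look-alikes and tape measure looked unmoved, and so did what shows of the carton. I did not recheck the spray can, oil can or flux tin.

**Disagreements:** The first wrist camera calibration was about 93 mm off sideways, and later readings were consistent. The scene and top cameras differed by up to about 8 mm on the board, so I relied on close wrist views for the grasp, the fit and the push.

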